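# Cock the spring hammer of the knock tester

### The job

Cock the knock tester for its next shot: take the yellow sprung arm by its black upright handle, lift it, draw it back over the red catch tooth until you feel the rubber buffer, lower it in behind the tooth and ease it forward slowly until the tooth carries the spring, then let go. The catch is a hair trigger and its setting is not known: work by feel, do not lean hard on the buffer or the tooth, never let the arm snap or jump forward, even over the last few millimetres, and leave the controller in front of the hammer and the other things on the bench where they are.

Things in the scene. Friction and masses are not known exactly. Their poses are not given: they have to be found in the camera images.
- tester: the knock tester's grey base plate, 235 x 245 x 12 mm, fixed to the bench; origin on the bench near the plate's centre, z up. In its frame the arm's upright swing axis is at x +60, y -70 mm, the rail of the catch at x -87, y -70 mm, the nest with the controller at x +72, y +50 mm
- rail (a point): middle of the catch's rail, 18 mm above the bench. The block on it carries a red tooth (8 mm thick, top 48 mm above the bench, trigger paddle beside it) and, behind it towards plate -y, a black rubber buffer nose (top at 72 mm), both 147 mm from the swing axis. Block setting along plate y: up to 15 mm either way from run to run, not measured
- rail_end (a point): end of the same rail beyond the buffer, 50 mm along plate -y. Behaviour of the catch: the tooth sinks if pressed down with 2 to 4 N and then lets the arm go; the buffer yields about 1 mm for 3 N, 9 mm at most; the 16 mm wide beam has 5 mm of play between the tooth's rear face and the untouched buffer
- bearing: aluminium bearing post on the tester that carries the swinging arm (its hub, yellow beam, hammer and handle); origin on the swing axis, 12 mm above the bench; fixed to the tester
- pivot (a point): point on the arm's upright swing axis, 40 mm above the bench (the height of the beam's underside)
- knob (a point): grip point on the arm's black upright handle: round, 16 mm diameter, its top 28 mm above this point, the yellow beam's top 42 mm below it; 120 mm from the swing axis. With the arm down it is 98 mm above the bench. Nothing else on the tester is higher than 72 mm. The beam is 16 x 16 mm and ends 163 mm from the swing axis
- swing (a joint): how far the arm is drawn back, rad: 0 at rest, growing counter-clockwise seen from above, limit 1.3. A spring drives it back to 0: about 5 N at the handle at rest, 7 N when drawn. The arm hooks on the tooth at about 1.0 (0.9 to 1.1 according to the catch's setting); the buffer is met about 0.03 rad later
- lift (a joint): how far the arm is raised about a cross pin at the swing axis, rad: 0 down, limit 0.15; a spring and its weight (2 to 3 N at the handle) bring it down. Down, the beam's underside is 40 mm above the bench, 8 mm below the tooth's top; raising the handle by 12 mm (0.1 rad) lifts the beam clear over the tooth
- target_mid (a point): centre of the loose black panel controller, 87 x 48 x 48 mm, that stands in the low nest 10 mm in front of the hammer; leave it there
- ipa_bottle: white bottle with a red nozzle, 47 mm diameter, 134 mm tall, a bystander; origin at the centre of its foot
- bin: red open bin of small parts, 72 x 104 x 42 mm, a bystander; origin at the centre of its underside
- spool: blue and silver solder spool, 58 mm diameter, 36 mm tall, a bystander; origin at the centre of its underside
- plier: red-handled pliers, 139 x 54 x 11 mm, a bystander; origin at the centre of its underside

How it is judged:
By the outcome, as a careful person would: the job done as asked, in the order asked, and still so for the second after the job is handed in, with the robot touching nothing.
It also fails if it takes over 61 s, if anything falls off the work surface, if the arm or the gripper's body presses on something with over 40 N, if the wrist force passes 120 N, or if a joint passes its speed limit or range.

### The arm

A 6-joint arm with a two-finger parallel gripper is mounted at the origin on a cart in front of the work surface, level with it; the furniture and walls round the work are solid. World frame = base frame: x ahead of the robot, y to its left, z up, the work surface at z = 0. Lengths are in m, angles in rad, forces in N, time in s.
With the tool pointing down it reaches from about 0.375 to 0.9 m from the base axis. Payload 3.1 kg.
Tool frame: the origin (TCP) lies midway between the tips of the shut fingers; the grasp point (between the pads) lies 19 mm behind it; z points along the fingers, y is the line along which they close (so a half turn about z gives the same grasp; the last joint's range is limited). The gripper opens to 85 mm and grips with 20 to 120 N. Pads are 22 mm wide; open, the fingers measure 114 mm over their backs; the gripper's body (76 mm by 85 mm) begins 54 mm behind the grasp point. The pads swing forward as they close: fully open they stand 13 mm farther back than shut.
Start: joints at [1.002, 0.527, 1.433, -0, 1.181, -0.178], TCP at [0.237, 0.578, 0.231] pointing down, gripper open.
Joint ranges: [-3.08, 3.08], [-0.75, 2.2], [0.22, 2.44], [-1.43, 4.57], [0, 2.65], [-2.85, 2.85]. Speed limits (rad/s): [2.79, 2.79, 3.14, 3.14, 3.14, 3.14].

### API

Orientations are given as a unit quaternion [x, y, z, w].
In Python, from station import manip gives the robot as it stands.
- The arm moves only by the tool step_arm, never from a script. Its argument "targets" is text: rows parted by semicolons, each of 4 numbers parted by spaces: the shift along the tool's x, y, z in mm, then the turn about the tool's z in degrees. A call has 1 to 12 rows; each row is the pose to reach, as a shift and turn from the pose commanded when the call began, along the tool's axes at that moment; what a row does not reach only later rows make up. A row lasts 1/10 s, in which the tool goes at most 50 mm and 8.59 degrees, less where a joint would pass 70% of its speed; a pose out of reach is approached as far as the arm can. A call with a gripper value outside its range is refused whole. "gripper" is the closure, from 0 (fully open) to 1 (shut), set as the call begins (left out, the last holds). The fingers move at their own pace and stop on an object; "squeeze" is the grip in N (left out, the last holds). Time passes only in rows, so rows that repeat a pose let the fingers close. It gives the time, the measured TCP pose, the force, the opening and the grip force at its end, in the units of the state.
- manip.sense(): the state, without advancing time (a new reading comes with each control period).
- manip.snapshot(name): name is "scene" or "top" or "wrist"; returns the picture (384x512x3 uint8, red, green, blue); there is no depth.
- manip.get_calibration(name): a dict with "fov_y" (degrees; the focal length in pixels is half the picture's height over the tangent of half this angle, whatever the lens; pixels are square), "cx", "cy" (the principal point, pixels), "k1" (the pictures are not rectified: a ray, as slopes to the right and down, at radius r is drawn at 1 + k1 r^2 times it, then the intrinsics apply), "extrinsics" (4x4, takes a point from camera to world coordinates); the wrist camera has in their place "tool_from_camera" (4x4, takes a point from camera to tool coordinates, whose origin is the TCP and whose axes are the flange's). Camera axes: x right, y down, z forward; pixel columns grow to the right and rows downward; lengths in m; the calibration is good to about 2 mm. A picture is of the moment at which its call begins: read the wrist's pose just before it. get_calibration takes no time and is no camera call.
- manip.sign_off(): hands the job in; it is judged then, once.
Trained networks look in the newest picture that a camera, given by its name, has taken for a name from the list of things; names that differ only in an ending like _2 or _b are one class to them, and where a whole thing is asked for, a point or a joint stands for the part that bears it (a point fixed in the world has none). Each returns a list of dicts, best first, with "p" (0 to 1); they miss things now and then, are a little off and sometimes report something else, mostly with a low value. They report only what shows in the picture. A call takes as long as a camera call.
- manip.recognise(camera, query): "position" ([column, row] in pixels, amid what is visible of it).
- manip.masks_of(camera, query): "pixels" (384x512 bool, what is visible of it) and "position" ([column, row] in pixels, amid what is visible of it).
- manip.mark_of(camera, query): "position" ([column, row] in pixels: a listed point, or the origin of a listed thing).
The state is a dict: "t": time; "q": joint angles; "qd": joint speeds; "tau": joint torques, N m; "tcp_pos": TCP position; "tool_rot": TCP orientation; "force": force on the tool from outside, world axes, zero at the start; "ft_torque": the same for the moment, N m; "finger_gap": opening from 0.0 (shut) to 1.0 (fully open); "gripper_force": force on a finger pad.
Only numpy, scipy, OpenCV 4.12 (cv2) and the standard library are available. Lean on these libraries where they do the work, as an engineer would, in place of code of your own. Each camera call takes 0.05 s, during which the arm holds its last target. There are 200 camera calls.

## Working session

There is one attempt and no reset: what is moved stays moved. The work goes in short steps, Python scripts to look and compute and a tool call to move; the robot and the scene stay as the last step left them, time stands still between calls to the robot, and variables do not carry over. Pictures are saved under pics/ and viewed, at most 10 in all, crops included, and the job is handed in when it is done.

Besides the shell and the picture viewer there is one more tool, called in YAML: its name, and indented under it one key for each argument. step_arm: Moves the arm, as the interface text tells. Its arguments: {"type":"object","properties":{"targets":{"type":"string"},"gripper":{"type":"number"},"squeeze":{"type":"number"}},"required":["targets"]}

```bash
mkdir -p pics; ls; cat > h.py <<'E'
import numpy as np, cv2
from scipy.spatial.transform import Rotation as R
from station import manip
def cam(name):
    c=manip.get_calibration(name); f=192/np.tan(np.radians(c["fov_y"])/2)
    if "extrinsics" in c: T=np.array(c["extrinsics"])
    else:
        s=manip.sense(); W=np.eye(4); W[:3,:3]=R.from_quat(s["tool_rot"]).as_matrix(); W[:3,3]=s["tcp_pos"]; T=W@np.array(c["tool_from_camera"])
    return c,f,T
def ray(C,px):
    c,f,T=C; K=np.array([[f,0,c["cx"]],[0,f,c["cy"]],[0,0,1]])
    d=(np.array(px)-[c["cx"],c["cy"]])/f; u=d.copy()
    for _ in range(30): u=d/(1+c["k1"]*(u@u))
    return T[:3,3],T[:3,:3]@np.array([u[0],u[1],1])
def onz(C,px,z):
    o,d=ray(C,px); return o+d*(z-o[2])/d[2]
def proj(C,p):
    c,f,T=C; q=T[:3,:3].T@(np.array(p)-T[:3,3]); u=q[:2]/q[2]; return u*(1+c["k1"]*(u@u))*f+[c["cx"],c["cy"]]
E
python3 - <<'E'
from h import *
Cs={}
for n in ["scene","top"]:
    Cs[n]=cam(n); im=manip.snapshot(n); cv2.imwrite(f"pics/{n}0.png",im[:,:,::-1])
zs=dict(tester=0,rail=.018,rail_end=.018,bearing=.012,pivot=.040,knob=.098,target_mid=.036)
for q,z in zs.items():
    for n in Cs:
        for r in manip.mark_of(n,q)[:1]:
            print(q,n,round(r["p"],2),np.round(r["position"],1),onz(Cs[n],r["position"],z).round(4))
s=manip.sense(); print(s["t"],s["tcp_pos"],R.from_quat(s["tool_rot"]).as_matrix().round(3),s["force"])
for n in Cs: print(Cs[n][2].round(2))
E
```

```text
pics
tester scene 0.68 [249.6 192.7] [0.5627 0.0733 0.    ]
tester top 0.62 [220.6 193.4] [0.5395 0.0743 0.    ]
rail scene 0.74 [229.2 212.5] [0.4514 0.0098 0.018 ]
rail top 0.34 [211.  161.1] [0.6377 0.1067 0.018 ]
rail_end scene 0.64 [234.3 218.9] [ 0.4506 -0.0217  0.018 ]
rail_end top 0.88 [258.1 223.4] [ 0.4463 -0.0435  0.018 ]
bearing scene 0.73 [221.7 150.3] [0.5916 0.3077 0.012 ]
bearing top 0.17 [255.8 223.4] [ 0.4468 -0.0367  0.012 ]
pivot scene 0.91 [273.1 191.7] [0.6023 0.0012 0.04  ]
pivot top 0.88 [246.8 169.8] [ 0.6068 -0.0054  0.04  ]
knob scene 0.81 [239.2 163.8] [0.5459 0.1102 0.098 ]
target_mid scene 0.87 [258.7 169. ] [0.6285 0.124  0.036 ]
target_mid top 0.82 [209.4 167.4] [0.6125 0.109  0.036 ]
0.8 [0.23747945 0.57812126 0.23137186] [[-0.925  0.38   0.   ]
 [ 0.38   0.925  0.   ]
 [-0.     0.    -1.   ]] [ 0.05460811  0.26173055 -0.69330342]
[[ 0.85 -0.34  0.41 -0.03]
 [-0.53 -0.57  0.63 -0.85]
 [ 0.02 -0.75 -0.66  0.94]
 [ 0.    0.    0.    1.  ]]
[[ 0.02 -0.98  0.19  0.3 ]
 [-1.   -0.02 -0.02 -0.01]
 [ 0.02 -0.19 -0.98  1.19]
 [ 0.    0.    0.    1.  ]]
```

```bash
python3 - <<'E'
import cv2
a=cv2.imread("pics/scene0.png"); b=cv2.imread("pics/top0.png")
cv2.imwrite("pics/s0c.png",cv2.resize(a[110:270,150:363],(798,600),interpolation=3)); cv2.imwrite("pics/t0c.png",cv2.resize(b[110:270,130:343],(798,600),interpolation=3))
E
```

```text
(no output)
```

View pics/s0c.png

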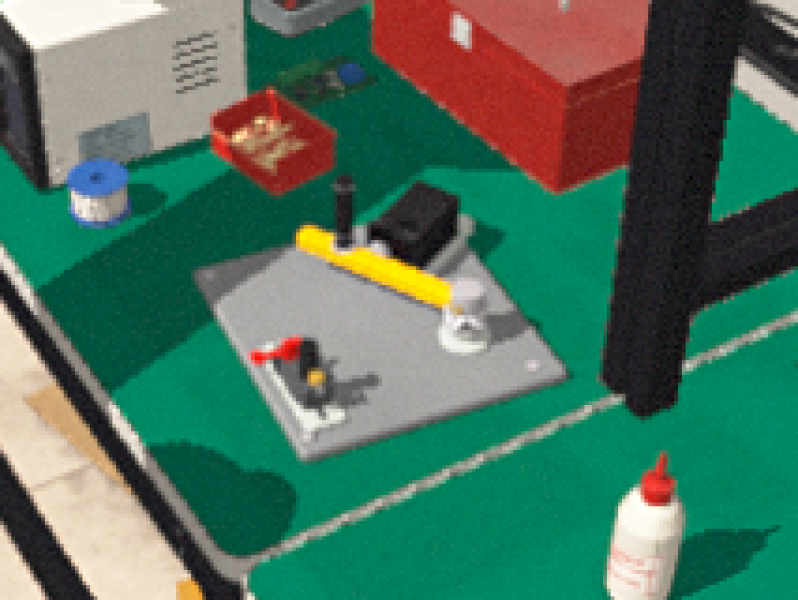

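View pics/t0c.png

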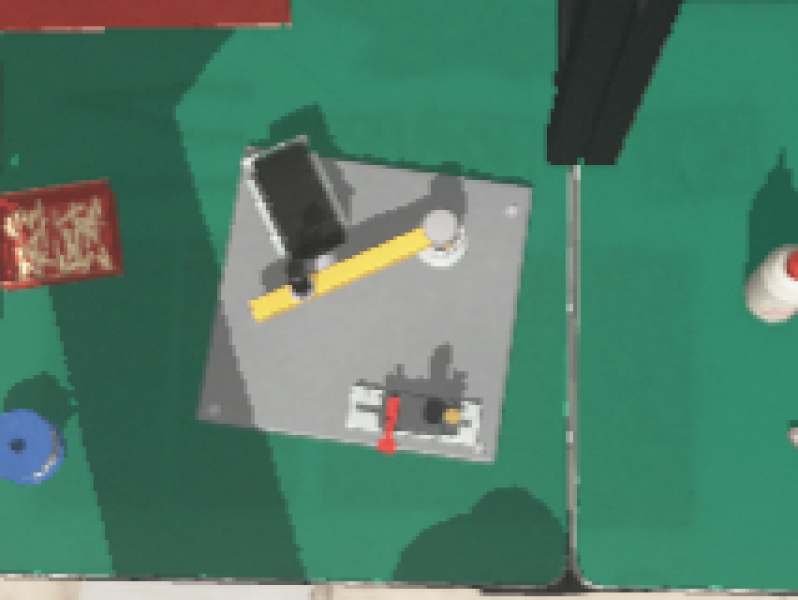

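The scene crop shows the arm at rest, with the handle top at about (345,180), the hub at (465,295) and the red tooth with the buffer at (290,350). In the top crop the plate corners are at about (243,148), (532,185), (493,462) and (197,420), the tooth at (392,410) and the hub at (440,225). I'll fit the plate pose from these.

```bash
python3 - <<'E'
from h import *
from scipy.optimize import least_squares
S,T=cam("scene"),cam("top")
ct=lambda x,y:np.array([130+x/3.746-.5,110+y/3.75-.5]); cs=lambda x,y:np.array([150+x/3.746-.5,110+y/3.75-.5])
# plate corners: top plane z .012 ; plate frame half 117.5 x 122.5
a,b=.1175,.1225
obs=[(T,ct(243,148),(a,b,.012)),(T,ct(532,185),(a,-b,.012)),(T,ct(493,462),(-a,-b,.012)),(T,ct(197,420),(-a,b,.012)),
 (S,cs(193,270),(-a,b,.012)),(S,cs(305,458),(-a,-b,.012)),(S,cs(570,375),(a,-b,.012)),
 (T,np.array([246.8,169.8]),(.06,-.07,.04)),(S,np.array([273.1,191.7]),(.06,-.07,.04))]
def w(p,l):
    c,s=np.cos(p[2]),np.sin(p[2]); return np.array([p[0]+c*l[0]-s*l[1],p[1]+s*l[0]+c*l[1],l[2]])
f=lambda p:np.concatenate([proj(C,w(p,l))-px for C,px,l in obs])
r=least_squares(f,[.54,.07,0],loss="soft_l1"); p=r.x; print(p, f(p).reshape(-1,2).round(1).tolist())
pv=w(p,(.06,-.07,.04)); print("pivot",pv,"rail",w(p,(-.087,-.07,.018)))
kt=None
for C,px in ((S,cs(345,180)),(T,ct(297,268))): print("handle top",onz(C,px,.126))
k=onz(S,[239.2,163.8],.098); 
for k in (k,onz(S,cs(345,180),.126)): d=k-pv; print(np.hypot(*d[:2]),np.degrees(np.arctan2(d[1],d[0])))
e=onz(T,ct(257,309),.052)-pv; print("beam end",np.hypot(*e[:2]),np.degrees(np.arctan2(e[1],e[0])))
t=onz(T,ct(392,402),.048); print("tooth",t); d=t-pv; print(np.hypot(*d[:2]),np.degrees(np.arctan2(d[1],d[0])))
for n in ("scene","top"):
    manip.snapshot(n)
    for q in ("ipa_bottle","bin","spool","plier"):
        for m in manip.mark_of(n,q)[:1]: print(q,n,round(m["p"],2),onz(cam(n),m["position"],0).round(3))
E
```

```text
[ 0.54987073  0.05408539 -0.11313861] [[-0.4, -0.9], [-0.4, -0.3], [0.3, -0.1], [-0.7, 0.1], [-0.5, 0.3], [-0.3, -0.6], [-0.3, -1.3], [5.5, 1.8], [4.1, 4.4]]
pivot [ 0.60158431 -0.02224092  0.04      ] rail [ 0.45552414 -0.005645    0.018     ]
handle top [0.5494762  0.10191583 0.126     ]
handle top [0.54916728 0.09998411 0.126     ]
0.1436363818674041 112.79657013172015
0.13464825228217248 112.7676056461555
beam end 0.17442565847376043 113.48160414014076
tooth [0.46085471 0.02851963 0.048     ]
0.14960432523318185 160.16585128832054
ipa_bottle scene 0.65 [ 0.573 -0.285 -0.   ]
bin scene 0.63 [0.609 0.324 0.   ]
spool scene 0.8 [ 0.427  0.329 -0.   ]
plier scene 0.85 [ 0.412 -0.355  0.   ]
ipa_bottle top 0.74 [ 0.567 -0.289  0.   ]
bin top 0.73 [0.588 0.31  0.   ]
spool top 0.59 [0.417 0.321 0.   ]
plier top 0.52 [ 0.416 -0.353  0.   ]
```

step_arm:
  targets: "-45 -31 0 4; -90 -62 0 8; -135 -93 0 12; -180 -124 0 16; -225 -155 0 20; -270 -186 0 24; -315 -217 0 28; -360 -248 0 32; -405 -279 0 36; -440 -303 0 40; -465 -318 0 44; -470 -323 0 45"
  gripper: 0

```text
t: 2.5
tcp_pos: [0.5528, 0.0968, 0.2317]
tool_rot: [0.557, 0.831, 0.0, 0.002]
force: [0.4, 0.7, 0.5]
finger_gap: 1.001
gripper_force: 0.0
```

```bash
python3 - <<'E'
from h import *
s=manip.sense(); print(s["t"],s["q"],s["tcp_pos"],R.from_quat(s["tool_rot"]).as_matrix().round(3)[:,:2],s["force"])
C=cam("wrist"); print(C[2].round(3))
im=manip.snapshot("wrist"); cv2.imwrite("pics/w1.png",im[:,:,::-1])
for q,z in dict(knob=.098,pivot=.04,rail=.018,rail_end=.018).items():
    for m in manip.mark_of("wrist",q)[:2]: print(q,round(m["p"],2),np.round(m["position"]),onz(C,m["position"],z).round(4))
E
```

```text
2.5 [-2.52310555e-02  4.39871427e-01  1.59665172e+00 -1.24479453e-03
  1.10162641e+00 -4.14873315e-01] [0.55276559 0.09675599 0.23167866] [[-0.38   0.925]
 [ 0.925  0.38 ]
 [-0.002  0.003]] [0.37168787 0.68906406 0.48837717]
[[ 0.925  0.362  0.114  0.523]
 [ 0.38  -0.885 -0.269  0.165]
 [ 0.003  0.292 -0.956  0.374]
 [ 0.     0.     0.     1.   ]]
knob 0.83 [257. 173.] [0.5478 0.1031 0.098 ]
pivot 0.88 [264. 248.] [ 0.6016 -0.005   0.04  ]
rail 0.77 [168. 196.] [0.4525 0.0081 0.018 ]
rail 0.69 [251. 176.] [0.5484 0.0783 0.018 ]
rail_end 0.87 [155. 221.] [ 0.4467 -0.0356  0.018 ]
```

View pics/w1.png

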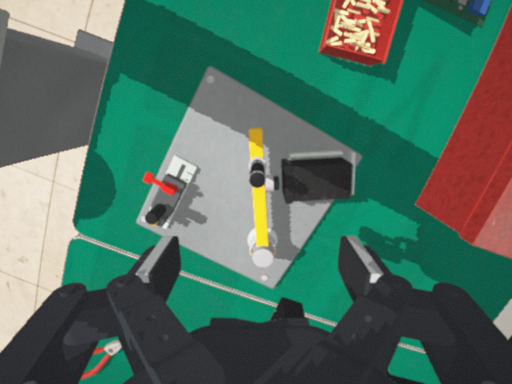

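The wrist view agrees: handle at (257,173), hub at (262,255), tooth at (160,183), buffer at (155,214). The 121 mm handle radius is right, so I descend over the handle.

step_arm:
  targets: "7 -2 20 -4; 7 -2 50 -4; 7 -2 85 -4; 7 -2 115 -4; 7 -2 135 -4; 7 -2 146 -4; 7 -2 151 -4; 7 -2 151 -4; 7 -2 151 -4"

```text
t: 3.65
tcp_pos: [0.5456, 0.1068, 0.0813]
tool_rot: [0.525, 0.851, 0.001, 0.001]
force: [-0.0, -0.3, -0.6]
finger_gap: 0.996
gripper_force: 0.0
```

```bash
python3 - <<'E'
from h import *
s=manip.sense(); print(s["t"],s["tcp_pos"],R.from_quat(s["tool_rot"]).as_matrix().round(3)[:,:2],s["force"])
C=cam("wrist"); im=manip.snapshot("wrist"); cv2.imwrite("pics/w2.png",im[:,:,::-1])
print([ (round(m["p"],2),np.round(m["position"]),onz(C,m["position"],.098).round(4)) for m in manip.mark_of("wrist","knob")[:2]])
print([ (round(m["p"],2),np.round(m["position"]),onz(C,m["position"],.04).round(4)) for m in manip.mark_of("wrist","pivot")[:2]])
E
```

```text
3.65 [0.54557619 0.10680264 0.08129864] [[-0.449  0.893]
 [ 0.893  0.449]
 [-0.001  0.002]] [-0.016436   -0.29665258 -0.59515631]
[(0.78, array([260., 262.]), array([0.5475, 0.1034, 0.098 ]))]
[]
```

View pics/w2.png

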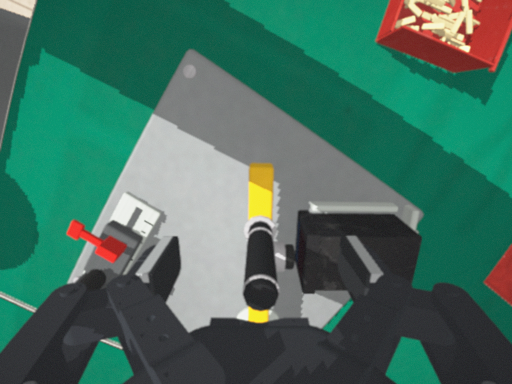

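The handle stands upright between the pads, at pixel (260,262) and nearly centred. The grip needs to move about 4 mm inwards before closing.

step_arm:
  targets: "-2 0 0 0; -4 0 0 0; -4 0 0 0"

```text
t: 4.1
tcp_pos: [0.5471, 0.1025, 0.0806]
tool_rot: [0.525, 0.851, 0.0, 0.0]
force: [0.5, 0.1, -0.0]
finger_gap: 1.001
gripper_force: 0.0
```

step_arm:
  targets: "0 0 0 0; 0 0 0 0; 0 0 0 0; 0 0 0 0; 0 0 0 0; 0 0 0 0; 0 0 0 0; 0 0 0 0; 0 0 0 0; 0 0 0 0"
  gripper: 1
  squeeze: 35

```text
t: 5.1
tcp_pos: [0.5475, 0.1032, 0.0806]
tool_rot: [0.525, 0.851, 0.001, 0.001]
force: [3.2, 4.6, 0.7]
finger_gap: 0.178
gripper_force: 34.2
```

```bash
python3 - <<'E'
from h import *
s=manip.sense(); print(s["t"],s["tcp_pos"],R.from_quat(s["tool_rot"]).as_matrix().round(3)[:,:2],s["force"],s["ft_torque"],s["q"],s["finger_gap"],s["gripper_force"])
E
```

```text
5.1 [0.54751328 0.10320729 0.08055788] [[-0.449  0.894]
 [ 0.894  0.449]
 [-0.     0.002]] [3.19436108 4.60712843 0.67855893] [ 0.70059921 -0.49939693 -0.01243472] [-1.45648469e-02  6.56286757e-01  1.72674723e+00  8.37079013e-04
  7.56729828e-01 -4.80346945e-01] 0.17810506558018188 34.15549457073212
```

step_arm:
  targets: "-0.5 0 -2 0; -1.5 0 -4 0; -2.5 0 -6 0; -3.5 0 -8 0; -4.5 0 -10 0; -5.5 0 -12 0; -6 0 -13 0; -6 0 -13 0; -6 0 -13 0"

```text
t: 6.0
tcp_pos: [0.5504, 0.097, 0.0928]
tool_rot: [0.525, 0.851, 0.0, 0.001]
force: [5.1, 0.4, -5.4]
finger_gap: 0.179
gripper_force: 34.5
```

```bash
python3 - <<'E'
from h import *
s=manip.sense(); print(s["t"],s["tcp_pos"],R.from_quat(s["tool_rot"]).as_matrix().round(3)[:,:2],s["force"],s["ft_torque"])
im=manip.snapshot("scene"); cv2.imwrite("pics/s2.png",cv2.resize(im[110:270,150:363,::-1],(798,600),interpolation=3))
C=cam("wrist")
# tooth / buffer angles from picture w1 (tool pose then)
W=np.array([[0.925,0.362,0.114,0.523],[0.38,-0.885,-0.269,0.165],[0.003,0.292,-0.956,0.374],[0,0,0,1]])
C1=(C[0],C[1],W); pv=np.array([.6015,-.004])
for px,z in (((160,183),.048),((174,188),.048),((146,178),.048),((152,216),.072),((160,207),.072)):
    p=onz(C1,px,z); d=p[:2]-pv; print(px,p.round(4),np.hypot(*d).round(3),np.degrees(np.arctan2(d[1],d[0])).round(1)-116.7)
E
```

```text
6.0 [0.55039551 0.09699453 0.09281676] [[-0.448  0.894]
 [ 0.894  0.448]
 [-0.001  0.001]] [ 5.08527322  0.35837367 -5.38417171] [ 0.44811239 -0.7814555  -0.02748885]
(160, 183) [0.4443 0.0334 0.048 ] 0.162 49.89999999999999
(174, 188) [0.4626 0.0338 0.048 ] 0.144 48.10000000000001
(146, 178) [0.426  0.0329 0.048 ] 0.179 51.39999999999999
(152, 216) [ 0.4525 -0.0006  0.072 ] 0.149 61.999999999999986
(160, 207) [0.4584 0.0144 0.072 ] 0.144 55.999999999999986
```

View pics/s2.png

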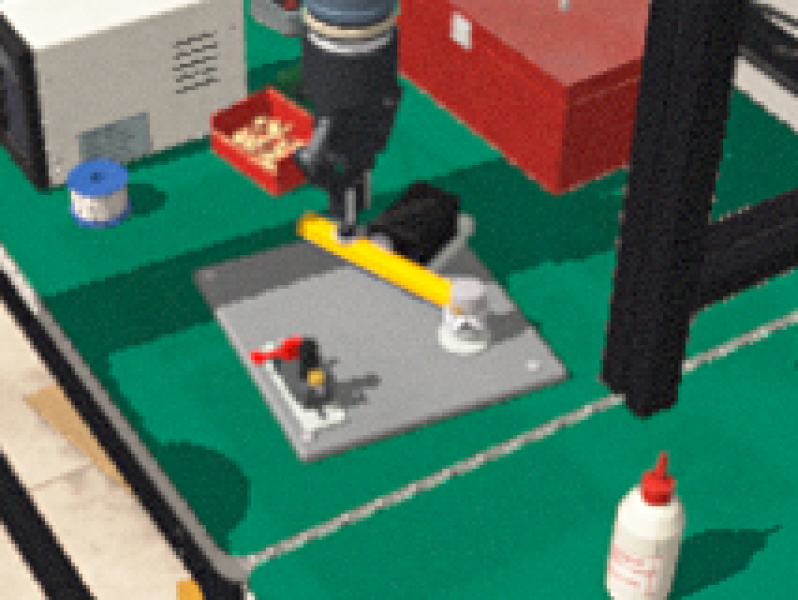

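The arm is lifted clear and the controller hasn't moved. The tooth centre is estimated at about 49° of swing, so buffer contact should come at about 55°. I'll swing to 40° first.

step_arm:
  targets: "-0.1 -4 0 -2; -0.5 -11 0 -5.5; -1.7 -19.8 0 -10; -3.4 -27.6 0 -14; -5.6 -35.2 0 -18; -8.3 -42.7 0 -22; -11.5 -50 0 -26; -15.2 -57 0 -30; -19.5 -63.7 0 -34; -24.2 -70.2 0 -38; -26.7 -73.3 0 -40; -26.7 -73.3 0 -40"

```text
t: 7.25
tcp_pos: [0.4959, 0.0408, 0.0928]
tool_rot: [0.203, 0.979, 0.001, -0.0]
force: [4.6, 4.2, -5.7]
finger_gap: 0.178
gripper_force: 34.5
```

```bash
cat > st.py <<'E'
from h import *
import sys
s=manip.sense(); M=R.from_quat(s["tool_rot"]).as_matrix(); f=np.array(s["force"])
pv=np.array([.6015,-.004]); d=np.array(s["tcp_pos"][:2])-pv
print("t",s["t"],"tcp",s["tcp_pos"].round(4),"r",np.hypot(*d).round(4),"swing",(np.degrees(np.arctan2(d[1],d[0]))-116.7).round(2),"tilt",M[2].round(3),
"toolx ang",(np.degrees(np.arctan2(M[1,0],M[0,0]))-116.7).round(2),"f tool",(M.T@f).round(2),"gap",round(s["finger_gap"],3),"q6",s["q"][5])
E
python3 st.py
```

```text
t 7.25 tcp [0.4959 0.0408 0.0928] r 0.1147 swing 40.33 tilt [ 0.     0.001 -1.   ] toolx ang 39.9 f tool [-2.53  5.66  5.72] gap 0.178 q6 -1.3071584986659865
```

step_arm:
  targets: "0 -2 0 -1; -0.1 -4 0 -2; -0.2 -6 0 -3; -0.3 -8 0 -4; -0.4 -9.9 0 -5; -0.6 -11.9 0 -6; -0.9 -13.9 0 -7; -1.1 -15.9 0 -8; -1.1 -15.9 0 -8"

```text
t: 8.15
tcp_pos: [0.4904, 0.0262, 0.0928]
tool_rot: [0.134, 0.991, 0.001, -0.0]
force: [4.9, 5.1, -5.7]
finger_gap: 0.179
gripper_force: 34.5
```

```bash
python3 st.py
```

```text
t 8.15 tcp [0.4904 0.0262 0.0928] r 0.1151 swing 48.1 tilt [ 0.001  0.001 -1.   ] toolx ang 47.9 f tool [-3.35  6.22  5.68] gap 0.179 q6 -1.4788349787635466
```

step_arm:
  targets: "0 -1 0 -0.5; 0 -2 0 -1; 0 -3 0 -1.5; -0.1 -4 0 -2; -0.1 -5 0 -2.5; -0.1 -6 0 -3; -0.1 -6 0 -3"

```text
t: 8.85
tcp_pos: [0.4889, 0.0205, 0.0928]
tool_rot: [0.108, 0.994, 0.001, -0.0]
force: [4.9, 5.5, -5.9]
finger_gap: 0.178
gripper_force: 34.5
```

```bash
python3 st.py
```

```text
t 8.85 tcp [0.4889 0.0205 0.0928] r 0.1152 swing 51.04 tilt [ 0.001  0.001 -1.   ] toolx ang 50.89 f tool [-3.59  6.45  5.95] gap 0.178 q6 -1.54352630618697
```

step_arm:
  targets: "0 -0.5 0 -0.25; 0 -1 0 -0.5; 0 -1.5 0 -0.8; 0 -2 0 -1; 0 -2 0 -1"

```text
t: 9.35
tcp_pos: [0.4885, 0.0186, 0.0927]
tool_rot: [0.099, 0.995, 0.001, -0.0]
force: [5.0, 5.9, -5.6]
finger_gap: 0.168
gripper_force: 34.5
```

```bash
python3 st.py
```

```text
t 9.35 tcp [0.4885 0.0186 0.0927] r 0.1153 swing 51.98 tilt [ 0.001  0.001 -1.   ] toolx ang 51.89 f tool [-3.72  6.74  5.6 ] gap 0.168 q6 -1.5650288427510466
```

step_arm:
  targets: "0 -0.5 0 -0.25; 0 -1 0 -0.5; 0 -1.5 0 -0.8; 0 -1.5 0 -0.8"

```text
t: 9.75
tcp_pos: [0.4881, 0.0171, 0.0927]
tool_rot: [0.092, 0.996, 0.001, -0.001]
force: [4.5, 5.7, -6.1]
finger_gap: 0.18
gripper_force: 34.5
```

```bash
python3 st.py
```

```text
t 9.75 tcp [0.4881 0.0171 0.0927] r 0.1153 swing 52.75 tilt [ 0.001  0.001 -1.   ] toolx ang 52.69 f tool [-3.38  6.42  6.05] gap 0.18 q6 -1.582150107122253
```

step_arm:
  targets: "0 -0.5 0 -0.25; 0 -1 0 -0.5; 0 -1 0 -0.5"

```text
t: 10.05
tcp_pos: [0.488, 0.0162, 0.0927]
tool_rot: [0.088, 0.996, 0.001, -0.0]
force: [4.3, 6.0, -5.1]
finger_gap: 0.177
gripper_force: 34.5
```

```bash
python3 st.py
```

```text
t 10.05 tcp [0.488  0.0162 0.0927] r 0.1153 swing 53.23 tilt [ 0.001  0.001 -1.   ] toolx ang 53.19 f tool [-3.2   6.64  5.12] gap 0.177 q6 -1.5929472101910342
```

step_arm:
  targets: "0 -0.5 0 -0.25; 0 -1 0 -0.5; 0 -1 0 -0.5"

```text
t: 10.35
tcp_pos: [0.4877, 0.0152, 0.0927]
tool_rot: [0.084, 0.996, 0.001, -0.001]
force: [5.7, 4.2, -5.6]
finger_gap: 0.179
gripper_force: 34.5
```

```bash
python3 st.py
```

```text
t 10.35 tcp [0.4877 0.0152 0.0927] r 0.1154 swing 53.72 tilt [ 0.001  0.001 -1.   ] toolx ang 53.69 f tool [-4.95  5.09  5.55] gap 0.179 q6 -1.603760694905209
```

step_arm:
  targets: "0 -0.5 0 -0.25; 0 -1 0 -0.5; 0 -1 0 -0.5"

```text
t: 10.65
tcp_pos: [0.4876, 0.0142, 0.0927]
tool_rot: [0.079, 0.997, 0.001, -0.001]
force: [4.3, 5.0, -6.2]
finger_gap: 0.177
gripper_force: 34.5
```

```bash
python3 st.py
```

```text
t 10.65 tcp [0.4876 0.0142 0.0927] r 0.1154 swing 54.22 tilt [ 0.001  0.001 -1.   ] toolx ang 54.19 f tool [-3.44  5.63  6.17] gap 0.177 q6 -1.614611096414707
```

step_arm:
  targets: "0 -0.5 0 -0.25; 0 -1 0 -0.5; 0 -1 0 -0.5"

```text
t: 10.95
tcp_pos: [0.4874, 0.0132, 0.0927]
tool_rot: [0.075, 0.997, 0.001, -0.001]
force: [4.7, 6.4, -5.8]
finger_gap: 0.174
gripper_force: 34.5
```

```bash
python3 st.py
```

```text
t 10.95 tcp [0.4874 0.0132 0.0927] r 0.1154 swing 54.71 tilt [ 0.001  0.001 -1.   ] toolx ang 54.68 f tool [-3.75  6.98  5.81] gap 0.174 q6 -1.6254158390179607
```

step_arm:
  targets: "0 -0.5 0 -0.25; 0 -1 0 -0.5; 0 -1 0 -0.5"

```text
t: 11.25
tcp_pos: [0.4872, 0.0123, 0.0927]
tool_rot: [0.071, 0.997, 0.001, -0.001]
force: [4.7, 5.3, -5.9]
finger_gap: 0.176
gripper_force: 34.5
```

```bash
python3 st.py
```

```text
t 11.25 tcp [0.4872 0.0123 0.0927] r 0.1154 swing 55.19 tilt [ 0.001  0.001 -1.   ] toolx ang 55.18 f tool [-3.95  5.88  5.95] gap 0.176 q6 -1.6362173778252238
```

step_arm:
  targets: "0 -0.5 0 -0.25; 0 -1 0 -0.5; 0 -1 0 -0.5"

```text
t: 11.55
tcp_pos: [0.4871, 0.0113, 0.0927]
tool_rot: [0.066, 0.998, 0.001, -0.001]
force: [3.6, 5.4, -6.0]
finger_gap: 0.175
gripper_force: 34.5
```

```bash
python3 st.py
```

```text
t 11.55 tcp [0.4871 0.0113 0.0927] r 0.1154 swing 55.69 tilt [ 0.001  0.001 -1.   ] toolx ang 55.68 f tool [-2.88  5.85  5.96] gap 0.175 q6 -1.6470092078853846
```

step_arm:
  targets: "0 -0.5 0 -0.25; 0 -1 0 -0.5; 0 -1 0 -0.5"

```text
t: 11.85
tcp_pos: [0.4869, 0.0103, 0.0927]
tool_rot: [0.062, 0.998, 0.001, -0.001]
force: [5.6, 4.6, -5.4]
finger_gap: 0.177
gripper_force: 34.5
```

```bash
python3 st.py
```

```text
t 11.85 tcp [0.4869 0.0103 0.0927] r 0.1155 swing 56.17 tilt [ 0.001  0.001 -1.   ] toolx ang 56.18 f tool [-4.94  5.26  5.4 ] gap 0.177 q6 -1.6578561597692458
```

step_arm:
  targets: "0 -0.5 0 -0.25; 0 -1 0 -0.5; 0 -1 0 -0.5"

```text
t: 12.15
tcp_pos: [0.4868, 0.0093, 0.0927]
tool_rot: [0.058, 0.998, 0.001, -0.001]
force: [5.0, 5.8, -5.7]
finger_gap: 0.177
gripper_force: 34.5
```

```bash
python3 st.py; python3 -c "
from h import *
im=manip.snapshot('wrist'); cv2.imwrite('pics/w3.png',im[:,:,::-1])"
```

```text
t 12.15 tcp [0.4868 0.0093 0.0927] r 0.1155 swing 56.67 tilt [ 0.001  0.002 -1.   ] toolx ang 56.68 f tool [-4.33  6.32  5.72] gap 0.177 q6 -1.6686927267510177
```

View pics/w3.png

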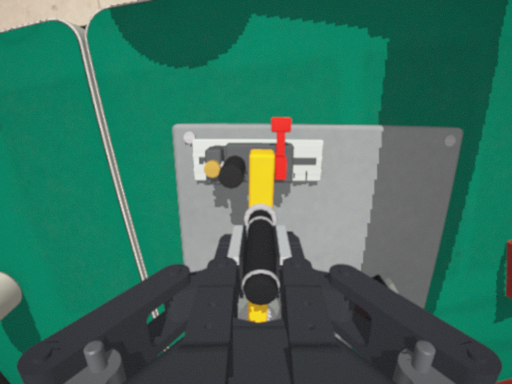

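In the wrist view the beam end at (262,163) is already past the red tooth at (281,167). It stands about 3 mm short of the buffer nose, whose edge is near column 245.

step_arm:
  targets: "0 -0.5 0 -0.25; 0 -1 0 -0.5; 0 -1.5 0 -0.8; 0 -1.5 0 -0.8"

```text
t: 12.6
tcp_pos: [0.4866, 0.0079, 0.0927]
tool_rot: [0.051, 0.999, 0.001, -0.001]
force: [5.2, 5.3, -6.0]
finger_gap: 0.177
gripper_force: 34.5
```

```bash
python3 st.py
```

```text
t 12.6 tcp [0.4866 0.0079 0.0927] r 0.1155 swing 57.41 tilt [ 0.001  0.002 -1.   ] toolx ang 57.48 f tool [-4.65  5.8   6.05] gap 0.177 q6 -1.685757933647661
```

step_arm:
  targets: "0 -0.5 0 -0.25; 0 -0.8 0 -0.4; 0 -0.8 0 -0.4"

```text
t: 12.9
tcp_pos: [0.4865, 0.0071, 0.0927]
tool_rot: [0.047, 0.999, 0.001, -0.001]
force: [4.1, 5.5, -6.0]
finger_gap: 0.18
gripper_force: 34.5
```

```bash
python3 st.py
```

```text
t 12.9 tcp [0.4865 0.0071 0.0927] r 0.1155 swing 57.81 tilt [ 0.001  0.002 -1.   ] toolx ang 57.87 f tool [-3.61  5.84  6.04] gap 0.18 q6 -1.6943483732287514
```

step_arm:
  targets: "0 -0.4 0 -0.2; 0 -0.8 0 -0.4; 0 -0.8 0 -0.4"

```text
t: 13.2
tcp_pos: [0.4864, 0.0066, 0.0927]
tool_rot: [0.044, 0.999, 0.001, -0.001]
force: [5.6, 6.2, -5.8]
finger_gap: 0.176
gripper_force: 34.5
```

```bash
python3 st.py
```

```text
t 13.2 tcp [0.4864 0.0066 0.0927] r 0.1156 swing 58.06 tilt [ 0.001  0.002 -1.   ] toolx ang 58.24 f tool [-4.99  6.7   5.84] gap 0.176 q6 -1.7028759530131363
```

step_arm:
  targets: "0 -0.3 0 -0.2; 0 -0.6 0 -0.3; 0 -0.6 0 -0.3; 0 -0.6 0 -0.3"

```text
t: 13.6
tcp_pos: [0.4864, 0.0062, 0.0927]
tool_rot: [0.042, 0.999, 0.001, -0.001]
force: [5.4, 7.3, -5.9]
finger_gap: 0.177
gripper_force: 34.6
```

```bash
python3 st.py
```

```text
t 13.6 tcp [0.4864 0.0062 0.0927] r 0.1155 swing 58.22 tilt [ 0.001  0.003 -1.   ] toolx ang 58.51 f tool [-4.75  7.74  5.88] gap 0.177 q6 -1.7091676560296636
```

step_arm:
  targets: "0 -0.3 0 -0.2; 0 -0.6 0 -0.3; 0 -0.6 0 -0.3; 0 -0.6 0 -0.3"

```text
t: 14.0
tcp_pos: [0.4863, 0.0059, 0.0927]
tool_rot: [0.039, 0.999, 0.002, -0.001]
force: [5.6, 8.4, -6.3]
finger_gap: 0.175
gripper_force: 34.6
```

```bash
python3 st.py
```

```text
t 14.0 tcp [0.4863 0.0059 0.0927] r 0.1156 swing 58.37 tilt [ 0.001  0.003 -1.   ] toolx ang 58.79 f tool [-4.9   8.76  6.33] gap 0.175 q6 -1.7155740506300379
```

Buffer felt: the force rose by about 3 N at the handle and the motion is yielding, with contact near 58°. One tiny step more, then lower.

step_arm:
  targets: "0 -0.2 0 0; 0 -0.4 0 0; 0 -0.4 0 0; 0 -0.4 0 0"

```text
t: 14.4
tcp_pos: [0.4863, 0.0057, 0.0927]
tool_rot: [0.039, 0.999, 0.002, -0.001]
force: [5.7, 9.1, -5.0]
finger_gap: 0.18
gripper_force: 34.6
```

step_arm:
  targets: "0.4 0 1 0; 0.8 0 2 0; 1.2 0 3 0; 1.6 0 4 0; 2 0 5 0; 2.4 0 6 0; 2.8 0 7 0; 3.2 0 8 0; 3.6 0 9 0; 3.6 0 9 0; 3.6 0 9 0"

```text
t: 15.5
tcp_pos: [0.4816, 0.0063, 0.0844]
tool_rot: [0.039, 0.999, 0.002, -0.001]
force: [2.7, 10.1, 2.0]
finger_gap: 0.181
gripper_force: 35.4
```

```bash
python3 st.py
```

```text
t 15.5 tcp [0.4816 0.0063 0.0844] r 0.1203 swing 58.38 tilt [ 0.003  0.003 -1.   ] toolx ang 58.88 f tool [-1.88 10.3  -1.96] gap 0.181 q6 -1.7183750782559455
```

step_arm:
  targets: "0 0.4 0 0; 0 0.8 0 0.2; 0 1.2 0 0.4; 0 1.2 0 0.4; 0 1.2 0 0.4"

```text
t: 16.0
tcp_pos: [0.4816, 0.007, 0.0843]
tool_rot: [0.042, 0.999, 0.001, -0.001]
force: [1.0, 8.5, 1.5]
finger_gap: 0.179
gripper_force: 35.2
```

```bash
python3 st.py; python3 -c "
from h import *
im=manip.snapshot('wrist'); cv2.imwrite('pics/w4.png',cv2.resize(im[100:260,160:373,::-1],(798,600),interpolation=3))"
```

```text
t 16.0 tcp [0.4816 0.007  0.0843] r 0.1204 swing 58.04 tilt [ 0.003  0.002 -1.   ] toolx ang 58.53 f tool [-0.24  8.56 -1.51] gap 0.179 q6 -1.7090746534365175
```

View pics/w4.png

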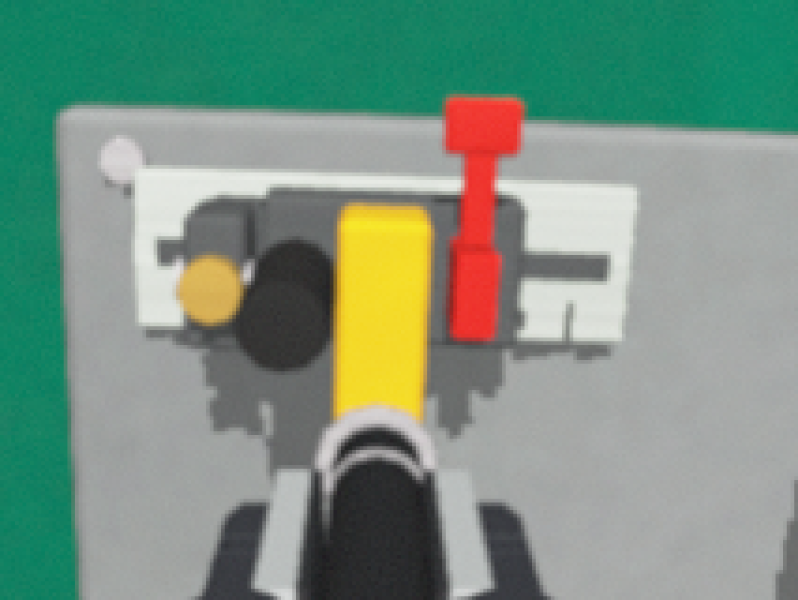

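The crop shows the beam end at (380,310) sitting between the buffer nose at (285,310) and the red tooth at (475,290), with a few mm free to the tooth. I'll lower the rest gently.

step_arm:
  targets: "0.1 0 0.7 0; 0.3 0 1.4 0; 0.4 0 2 0; 0.4 0 2 0"

```text
t: 16.45
tcp_pos: [0.4805, 0.0071, 0.0822]
tool_rot: [0.042, 0.999, 0.001, -0.002]
force: [0.3, 7.7, 2.1]
finger_gap: 0.176
gripper_force: 35.2
```

```bash
python3 st.py
```

```text
t 16.45 tcp [0.4805 0.0071 0.0822] r 0.1215 swing 58.04 tilt [ 0.005  0.002 -1.   ] toolx ang 58.52 f tool [ 0.38  7.68 -2.12] gap 0.176 q6 -1.7090479222301094
```

step_arm:
  targets: "0.1 0 0.5 0; 0.2 0 1 0; 0.2 0 1 0"

```text
t: 16.75
tcp_pos: [0.48, 0.0072, 0.0812]
tool_rot: [0.042, 0.999, 0.001, -0.003]
force: [-0.3, 8.3, 2.2]
finger_gap: 0.175
gripper_force: 35.2
```

```bash
python3 st.py
```

```text
t 16.75 tcp [0.48   0.0072 0.0812] r 0.122 swing 58.03 tilt [ 0.005  0.002 -1.   ] toolx ang 58.53 f tool [ 1.01  8.27 -2.14] gap 0.175 q6 -1.7091143160138744
```

step_arm:
  targets: "0 0 0.5 0; 0 0 1 0; 0 0 1 0"

```text
t: 17.05
tcp_pos: [0.4797, 0.0073, 0.0805]
tool_rot: [0.042, 0.999, 0.001, -0.003]
force: [-2.7, 7.6, 4.9]
finger_gap: 0.178
gripper_force: 35.6
```

```bash
python3 st.py
```

```text
t 17.05 tcp [0.4797 0.0073 0.0805] r 0.1223 swing 58.01 tilt [ 0.006  0.002 -1.   ] toolx ang 58.53 f tool [ 3.31  7.33 -4.87] gap 0.178 q6 -1.709047124482803
```

step_arm:
  targets: "0 0 0.4 0; 0 0 0.7 0; 0 0 0.7 0"

```text
t: 17.35
tcp_pos: [0.4794, 0.0073, 0.0798]
tool_rot: [0.042, 0.999, 0.001, -0.003]
force: [-2.4, 8.5, 7.1]
finger_gap: 0.177
gripper_force: 35.6
```

```bash
python3 st.py
```

```text
t 17.35 tcp [0.4794 0.0073 0.0798] r 0.1226 swing 58.01 tilt [ 0.006  0.002 -1.   ] toolx ang 58.54 f tool [ 3.13  8.32 -7.09] gap 0.177 q6 -1.7091413962071806
```

Bottomed on the down-stop. I'll relieve the vertical press, then ease forward slowly.

step_arm:
  targets: "-0.4 0 -0.6 0; -0.8 0 -1.2 0; -0.8 0.3 -1.2 0.1; -0.8 0.6 -1.2 0.3; -0.8 0.9 -1.2 0.4; -0.8 1.2 -1.2 0.6; -0.8 1.5 -1.2 0.7; -0.8 1.5 -1.2 0.7"

```text
t: 18.15
tcp_pos: [0.4799, 0.0086, 0.0806]
tool_rot: [0.047, 0.999, 0.001, -0.004]
force: [-0.5, 6.8, 3.0]
finger_gap: 0.173
gripper_force: 35.2
```

```bash
python3 st.py
```

```text
t 18.15 tcp [0.4799 0.0086 0.0806] r 0.1223 swing 57.38 tilt [ 0.008  0.002 -1.   ] toolx ang 57.86 f tool [ 1.12  6.77 -2.98] gap 0.173 q6 -1.693511366995231
```

step_arm:
  targets: "0 0.2 0 0.1; 0 0.4 0 0.2; 0 0.6 0 0.3; 0 0.8 0 0.4; 0 1 0 0.5; 0 1 0 0.5"

```text
t: 18.75
tcp_pos: [0.48, 0.0096, 0.0806]
tool_rot: [0.052, 0.999, 0.001, -0.004]
force: [-0.9, 7.2, 2.3]
finger_gap: 0.173
gripper_force: 35.2
```

```bash
python3 st.py
```

```text
t 18.75 tcp [0.48   0.0096 0.0806] r 0.1222 swing 56.91 tilt [ 0.007  0.002 -1.   ] toolx ang 57.36 f tool [ 1.65  7.07 -2.29] gap 0.173 q6 -1.6828219359186112
```

step_arm:
  targets: "0 0.2 0 0.1; 0 0.4 0 0.2; 0 0.6 0 0.3; 0 0.8 0 0.4; 0 1 0 0.5; 0 1 0 0.5"

```text
t: 19.35
tcp_pos: [0.4802, 0.0106, 0.0806]
tool_rot: [0.056, 0.998, 0.001, -0.004]
force: [-1.0, 7.5, 4.1]
finger_gap: 0.177
gripper_force: 35.2
```

```bash
python3 st.py
```

```text
t 19.35 tcp [0.4802 0.0106 0.0806] r 0.1222 swing 56.43 tilt [ 0.007  0.002 -1.   ] toolx ang 56.87 f tool [ 1.87  7.3  -4.11] gap 0.177 q6 -1.671967061227273
```

step_arm:
  targets: "0 0.2 0 0.1; 0 0.4 0 0.2; 0 0.6 0 0.3; 0 0.6 0 0.3; 0 0.6 0 0.3"

```text
t: 19.85
tcp_pos: [0.4802, 0.0112, 0.0806]
tool_rot: [0.059, 0.998, 0.001, -0.004]
force: [-1.1, 7.9, 2.7]
finger_gap: 0.177
gripper_force: 35.2
```

```bash
python3 st.py
```

```text
t 19.85 tcp [0.4802 0.0112 0.0806] r 0.1222 swing 56.16 tilt [ 0.007  0.002 -1.   ] toolx ang 56.57 f tool [ 2.07  7.69 -2.62] gap 0.177 q6 -1.6655687880470067
```

step_arm:
  targets: "0 0.2 0 0.1; 0 0.4 0 0.2; 0 0.6 0 0.3; 0 0.6 0 0.3; 0 0.6 0 0.3"

```text
t: 20.35
tcp_pos: [0.4803, 0.0117, 0.0806]
tool_rot: [0.061, 0.998, 0.001, -0.004]
force: [-1.9, 7.1, 3.8]
finger_gap: 0.181
gripper_force: 35.2
```

```bash
python3 st.py
```

```text
t 20.35 tcp [0.4803 0.0117 0.0806] r 0.1222 swing 55.94 tilt [ 0.007  0.002 -1.   ] toolx ang 56.29 f tool [ 2.79  6.8  -3.79] gap 0.181 q6 -1.6590996526666915
```

step_arm:
  targets: "0 0.2 0 0.1; 0 0.4 0 0.2; 0 0.6 0 0.3; 0 0.6 0 0.3; 0 0.6 0 0.3"

```text
t: 20.85
tcp_pos: [0.4804, 0.0118, 0.0806]
tool_rot: [0.063, 0.998, 0.001, -0.004]
force: [-1.6, 5.2, 2.8]
finger_gap: 0.177
gripper_force: 35.1
```

```bash
python3 st.py
```

```text
t 20.85 tcp [0.4804 0.0118 0.0806] r 0.1222 swing 55.86 tilt [ 0.007  0.001 -1.   ] toolx ang 56.03 f tool [ 2.28  4.99 -2.76] gap 0.177 q6 -1.6527900077049535
```

step_arm:
  targets: "0 0.2 0 0.1; 0 0.4 0 0.2; 0 0.6 0 0.3; 0 0.6 0 0.3; 0 0.6 0 0.3"

```text
t: 21.35
tcp_pos: [0.4804, 0.012, 0.0806]
tool_rot: [0.066, 0.998, 0.0, -0.004]
force: [-4.2, 3.7, 3.9]
finger_gap: 0.175
gripper_force: 35.2
```

```bash
python3 st.py
```

```text
t 21.35 tcp [0.4804 0.012  0.0806] r 0.1222 swing 55.79 tilt [ 0.008  0.    -1.   ] toolx ang 55.74 f tool [ 4.68  3.1  -3.91] gap 0.175 q6 -1.6461911824746336
```

The tooth is taking up the load, with contact near 55.9°. I'll continue in small steps until the spring force is off the gripper.

step_arm:
  targets: "0 0.2 0 0; 0 0.4 0 0; 0 0.5 0 0; 0 0.5 0 0; 0 0.5 0 0"

```text
t: 21.85
tcp_pos: [0.4804, 0.0121, 0.0806]
tool_rot: [0.066, 0.998, 0.0, -0.004]
force: [-4.2, 1.9, 5.4]
finger_gap: 0.181
gripper_force: 35.3
```

```bash
python3 st.py
```

```text
t 21.85 tcp [0.4804 0.0121 0.0806] r 0.1222 swing 55.73 tilt [ 0.008 -0.    -1.   ] toolx ang 55.75 f tool [ 4.47  1.34 -5.34] gap 0.181 q6 -1.645034334449963
```

step_arm:
  targets: "0 0.2 0 0; 0 0.4 -0.2 0; 0 0.4 -0.4 0; 0 0.4 -0.4 0; 0 0.4 -0.4 0"

```text
t: 22.35
tcp_pos: [0.4804, 0.0122, 0.0807]
tool_rot: [0.066, 0.998, -0.0, -0.004]
force: [-4.7, 1.3, 1.6]
finger_gap: 0.174
gripper_force: 35.0
```

```bash
python3 st.py
```

```text
t 22.35 tcp [0.4804 0.0122 0.0807] r 0.1221 swing 55.69 tilt [ 0.008 -0.001 -1.   ] toolx ang 55.77 f tool [ 4.84  0.67 -1.6 ] gap 0.174 q6 -1.6442366306550213
```

step_arm:
  targets: "0 0.1 0 0; 0 0.2 0 0; 0 0.2 0 0; 0 0.2 0 0"
  squeeze: 20

```text
t: 22.75
tcp_pos: [0.4805, 0.0122, 0.0807]
tool_rot: [0.066, 0.998, -0.0, -0.004]
force: [-5.2, -0.3, 2.3]
finger_gap: 0.175
gripper_force: 35.0
```

```bash
python3 st.py; python3 -c "
from h import *
im=manip.snapshot('wrist'); cv2.imwrite('pics/w5.png',cv2.resize(im[100:260,160:373,::-1],(798,600),interpolation=3))"
```

```text
t 22.75 tcp [0.4805 0.0122 0.0807] r 0.1221 swing 55.66 tilt [ 0.008 -0.001 -1.   ] toolx ang 55.77 f tool [ 5.16 -1.01 -2.28] gap 0.175 q6 -1.6437270805310886
```

View pics/w5.png

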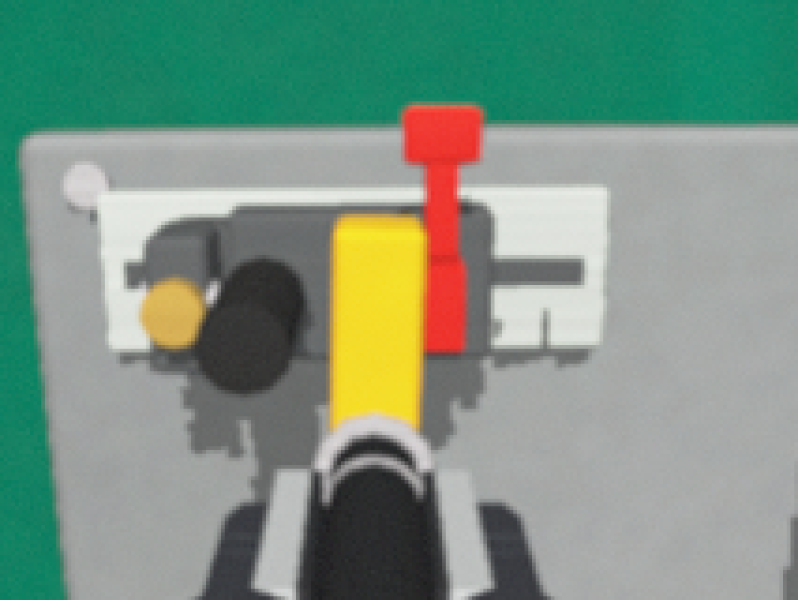

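The beam now rests against the rear face of the red tooth, at about (425,300) in the crop, clear of the buffer. I'll back off a hair and release.

step_arm:
  targets: "0 -0.1 0 0; 0 -0.2 0 0; 0 -0.2 0 0; 0 -0.2 0 0; 0 -0.2 0 0"
  gripper: 1
  squeeze: 20

```text
t: 23.3
tcp_pos: [0.4804, 0.0122, 0.0807]
tool_rot: [0.066, 0.998, -0.0, -0.004]
force: [-4.8, 1.2, 1.9]
finger_gap: 0.176
gripper_force: 35.0
```

```bash
python3 st.py
```

```text
t 23.3 tcp [0.4804 0.0122 0.0807] r 0.1221 swing 55.68 tilt [ 0.008 -0.001 -1.   ] toolx ang 55.76 f tool [ 4.9   0.6  -1.89] gap 0.176 q6 -1.6441578126054435
```

step_arm:
  targets: "0 0 0 0; 0 0 0 0; 0 0 0 0; 0 0 0 0; 0 0 0 0"
  gripper: 0.7

```text
t: 23.8
tcp_pos: [0.4844, 0.012, 0.0813]
tool_rot: [0.067, 0.998, -0.0, 0.0]
force: [-0.7, -1.0, -0.1]
finger_gap: 0.3
gripper_force: 0.0
```

```bash
python3 st.py
```

```text
t 23.8 tcp [0.4844 0.012  0.0813] r 0.1181 swing 55.53 tilt [-0. -0. -1.] toolx ang 55.66 f tool [ 0.56 -1.13  0.12] gap 0.3 q6 -1.6437764162139397
```

Released cleanly. Next I open fully and rise straight up.

step_arm:
  targets: "0 0 0 0; 0 0 0 0; 0 0 0 0; 0 0 0 0; 0 0 0 0; 0 0 0 0; 0 0 0 0"
  gripper: 0

```text
t: 24.5
tcp_pos: [0.4841, 0.0121, 0.0812]
tool_rot: [0.067, 0.998, -0.0, 0.0]
force: [-0.8, -0.2, 0.3]
finger_gap: 0.998
gripper_force: 0.0
```

step_arm:
  targets: "0 0 -5 0; 0 0 -15 0; 0 0 -30 0; 0 0 -50 0; 0 0 -75 0; 0 0 -100 0; 0 0 -120 0; 0 0 -130 0; 0 0 -130 0; 0 0 -130 0"

```text
t: 25.5
tcp_pos: [0.4836, 0.0122, 0.2109]
tool_rot: [0.067, 0.998, 0.0, -0.0]
force: [0.3, -0.1, -1.8]
finger_gap: 0.998
gripper_force: 0.0
```

```bash
python3 st.py; python3 -c "
from h import *
im=manip.snapshot('wrist'); s=manip.snapshot('scene')
cv2.imwrite('pics/f.png',np.hstack([cv2.resize(im[60:340,100:400,::-1],(400,373)),cv2.resize(s[110:270,150:321,::-1],(399,373))]))"
```

```text
t 25.5 tcp [0.4836 0.0122 0.2109] r 0.119 swing 55.48 tilt [ 0.001  0.    -1.   ] toolx ang 55.67 f tool [-0.34 -0.07  1.84] gap 0.998 q6 -1.6438519506432034
```

View pics/f.png

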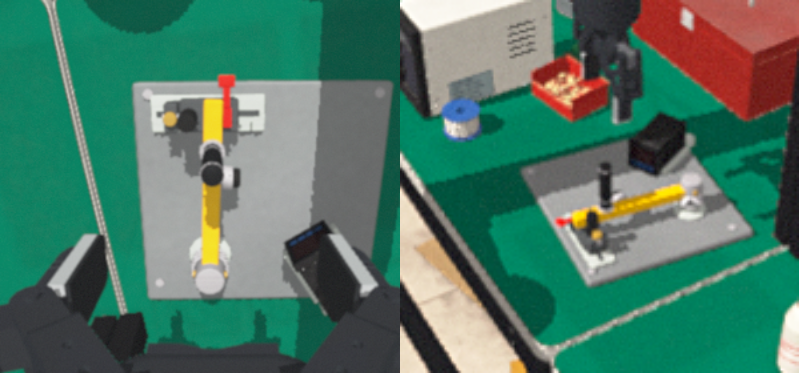

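The arm is held behind the tooth at (215,110) in the left half. The controller is still in its nest, the bystanders are where they were, and the gripper is clear. I'm handing the job in.

```bash
python3 -c "
from h import *
print(manip.sign_off())"
```

```text
the job is handed in; nothing more can be done
None
```

The knock tester is cocked and handed in: the tooth carries the spring, the gripper let go without the arm moving, and the controller and other things on the bench look undisturbed in the final pictures; the sign-off gave no verdict.

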